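# Load the rod tester and set its guarded knob

### The arm

A 6-joint arm with a two-finger parallel gripper is mounted at the origin on a cart in front of the work surface, level with it; the furniture and walls round the work are solid. World frame = base frame: x ahead of the robot, y to its left, z up, the work surface at z = 0. Lengths are in mm, angles in rad, forces in N, time in s.
With the tool pointing down it reaches from about 350 to 875 mm from the base axis. Payload 4.2 kg.
Tool frame: the origin (TCP) lies at the very end of the fingers, on their centre line; the grasp point (between the pads) lies arm.hold_point_z behind it (arm.hold_point_z is the distance from the TCP to the grasp point, in mm); y points along the fingers, x is the direction in which the jaws open and shut, and the axes are right-handed (so a half turn about y gives the same grasp; the last joint's range is limited). The gripper opens to 85 mm and grips with 20 to 120 N. Pads are 22 mm wide; open, the fingers measure 114 mm over their backs; the gripper's body (76 mm by 85 mm) begins 54 mm behind the grasp point. The pads swing forward as they close: fully open they stand 13 mm farther back than shut.
Start: joints at [-1.035, 0.385, 0.008, 0, -1.194, -0.259], TCP at [170.816, -601.183, 231.312] pointing down, gripper open.
Joint ranges: [-3.14, 3.14], [-1.21, 2.06], [-1.07, 1.41], [-3.16, 2.05], [-2.99, -0.16], [-3.1, 3.1]. Speed limits (rad/s): [2.79, 2.79, 3.14, 3.14, 3.14, 3.14].

### API

Orientations are given as a unit quaternion [x, y, z, w].
In Python, from bench import arm gives the robot as it stands.
- The arm moves only by the shell command python3 -m creep 'ROWS'. ROWS is JSON, a list of rows, each a list of 3 entries, a list of its own where there are three numbers: the shift along the world's x, y, z in mm, then the turn, a rotation vector about the world's x, y, z in rad, then the gripper command: -1 is shut, 1 is fully open, values between are in proportion. In form: [[[dx, dy, dz], [wx, wy, wz], jaw], ...]. A call has 1 to 12 rows; each row is the pose to reach, as a shift and turn from the pose commanded when the call began; what a row does not reach only later rows make up. A row lasts 1/12 s, in which the tool goes at most 41.7 mm and 7.16 degrees, less where a joint would pass 70% of its speed; a pose out of reach is approached as far as the arm can. A call with a gripper value outside its range is refused whole. The fingers move at their own pace and stop on an object; the grip force is fixed at half the most. Time passes only in rows, so rows that repeat a pose let the fingers close. It gives the time, the measured TCP pose, the force and the opening at its end, in the units of the state.
- arm.read_state(): the state, without advancing time (a new reading comes with each control period).
- arm.get_image(name): name is "scene" or "top"; returns (picture, depth): 400x640x3 uint8, red, green, blue; 400x640 float32, mm along the optical axis (not along the pixel's ray), 0 where there is no reading.
- arm.camera_params(name): a dict with "camera_matrix" (3x3 intrinsics, pixels), "extrinsics" (4x4, takes a point from world to camera coordinates). Camera axes: x right, y down, z forward; pixel columns grow to the right and rows downward; lengths in mm; the calibration is good to about 2 mm. A picture is of the moment at which its call begins. camera_params takes no time and is no camera call.
- arm.job_done(): hands the job in, once; it reports no verdict.
The state is a dict: "clock": time; "joints": joint angles; "joint_vel": joint speeds; "joint_efforts": joint torques, N m; "position": TCP position; "ee_rot": TCP orientation; "contact_force": force on the tool from outside, world axes, zero at the start; "wrist_torque": the same for the moment, N m; "gripper_width": finger opening in mm.
Only numpy, scipy, OpenCV 4.12 (cv2) and the standard library are available. Lean on these libraries where they do the work, as an engineer would, in place of code of your own. Each camera call takes 0.05 s, during which the arm holds its last target.

### The job

Load the orange sample rod into the tester: feed it endwise through the guide tube until its end rests against the rubber-faced stop, and let go of it. Then reach through the round opening in the guard plate and turn the sunken black knob until its white line points at the red tab, leaving the red tab where it is. Do not knock over or push away the weight, the beaker or the dish.

Things in the scene. Friction and masses are not known exactly. Their poses are not given: they have to be found in the camera images.
- tester: Fixed bench tester: grey base plate 130 x 290 x 10 mm, white head with a steel guard plate on the right, guide tube on the left, highest point 150 mm. Origin on the worktop under the knob; x away from the robot, y left along the guide tube, z up. The knob axis passes through (0, 0, 0.075) and points outward along (-0.574, 0, 0.819), i.e. 35 degrees from vertical, back towards the robot.
- guard_opening (a point): Centre of the round opening, 86 mm in diameter, in the outer face of the steel guard plate (146 mm wide, 136 mm along the slope, 5 mm thick), on the knob axis, 41 mm outward of (0, 0, 0.075) of the tester. Its z is the knob axis outward, x up the slope, y left. Below it along -z: top of the knob at 11 mm, the knob's round skirt (48 mm wide) at 36 mm, floor at 41 mm. The well is wider than the opening.
- guide_mouth (a point): Centre of the funnel's wide end at the left (+y) end of the guide tube, 60 mm above the worktop; axes as the tester's. The rod goes in along -y. Funnel 12 mm long, narrowing from 30 to 15 mm inside; then a straight tube 15 mm inside, 23 mm outside, 70 mm long; then 40 mm open space to the stop, 122 mm from this point.
- stop_face (a point): Centre of the rubber-faced stop's face, which looks along the tester's +y, on the tube's axis; frame as the tester's. With the rod home its centre is 100 mm from this point along +y, and 90 mm of the rod stands out of the straight tube (78 mm out of the funnel).
- dial_knob (a joint): Angle of the black knob in rad: 0 with its white line pointing up the slope, growing counterclockwise as seen facing the guard plate (line swings left, +y). Range -1.6 to 1.6; stays where left; about 0.05 N m to turn. Its grip bar, 42 mm long and 14 mm wide, stands 25 mm above the skirt; grip it across the 14 mm.
- knob_top (a point): Centre of the top of the knob's grip bar, on the knob axis. Its x axis points along the white line (outward end), z out along the knob axis; it turns with the knob.
- index_tab (a joint): Angle of the red tab in rad about the same axis with the same zero and direction as the knob: the white line points at the tab when both angles are equal. The tab is held by friction and is not to be shifted.
- tab_tip (a point): Inner tip of the red tab (about 16 x 6 x 4 mm), on the face of the guard plate 50 mm from the knob axis, just outside the opening's rim. Its x axis points radially outward from the knob axis, z out along it.
- sample_rod: Orange plastic rod, round, 12 mm in diameter, 200 mm long, both ends alike and chamfered, about 35 g. Origin at its centre; its y axis runs along it. It lies level in the rod rest with its axis 48.5 mm above the worktop.
- rod_rest: Grey rest, fixed: base plate 60 x 190 mm, 8 mm thick, with two white V supports 10 mm wide standing 80 mm either side of the centre along y, tops about 52 mm high. Between them the rod is free. Origin on the worktop at its centre; y along the rod.
- weight: White-metal calibration weight with a knob, 27 mm wide, 48 mm tall; origin at the centre of its underside. To be left alone.
- beaker: Small beaker, 58 mm wide, 59 mm tall; origin at the centre of its underside. To be left alone.
- dish: Flat clear round dish, 62 mm wide, 12 mm tall; origin at the centre of its underside. To be left alone.

How it is judged (in metres and radians):
On the way, in this order (a step that is already met when the one before it is completed fails the run):
1. the rod lies through the guide tube with its end at the stop, let go (y of sample_rod in the frame of stop_face between 0.096 and 0.104 m and x of sample_rod in the frame of stop_face between -0.005 and 0.005 m and z of sample_rod in the frame of stop_face between -0.006 and 0.006 m and angle between the y axis of sample_rod and the y axis of stop_face, either way round below 0.1 rad and contact force between the fingers and sample_rod below 0.1 N), for 0.2 s.
2. the knob's white line points at the red tab (angle between the x axis of knob_top and the x axis of tab_tip, either way round below 0.09 rad), for 0.2 s.
At the end, for the whole second after the job is handed in: The rod lies through the guide tube, at rest and released, its end within 4 mm of the stop and its axis within 0.1 rad of the tube's; the knob's white line points at the red tab within 0.09 rad (5 degrees) (all of step 1 and angle between the x axis of knob_top and the x axis of tab_tip, either way round below 0.09 rad and linear speed of sample_rod below 0.01 m/s); the robot touches nothing.
It fails at once if the red tab is shifted by more than 5 mm (distance of tab_tip from where it was at the start of the episode above 0.005 m).
It fails at once if the weight, the beaker or the dish is moved by more than 30 mm or tipped over (distance of any of weight, beaker, dish from where it was at the start of the episode above 0.03 m or angle between any of weight, beaker, dish's own z axis and vertical above 0.5 rad).
It also fails if it takes over 56 s, if anything falls off the work surface, if the arm or the gripper's body presses on something with over 40 N, if the wrist force passes 120 N, or if a joint passes its speed limit or range.

## Working session

There is one attempt and no reset: what is moved stays moved. The work goes in short steps, Python scripts to look and compute and a shell command to move; the robot and the scene stay as the last step left them, time stands still between calls to the robot, and variables do not carry over. Pictures are saved under pics/ and viewed, and the job is handed in when it is done.

```bash
mkdir -p pics; ls; python3 - <<'E'
from bench import arm
import cv2,numpy as np
print(arm.read_state(), arm.hold_point_z)
for n in("scene","top"):
    im,d=arm.get_image(n); cv2.imwrite(f"pics/{n}0.png",im[:,:,::-1]); np.savez(f"pics/{n}0.npz",im=im,d=d)
    print(arm.camera_params(n))
E
```

```text
pics
{'clock': 0.0, 'joints': array([-1.03542165e+00,  3.85544512e-01,  6.65983337e-03, -4.85612119e-04,
       -1.19399548e+00, -2.58618746e-01]), 'joint_vel': array([ 7.82486119e-05, -1.61292465e-03,  3.39368879e-04, -7.74294715e-04,
        1.57802296e-03, -4.84239039e-05]), 'joint_efforts': array([-5.00163933e-04, -3.92288339e+01,  1.88402241e+01,  4.18626219e+00,
       -4.66760379e-03,  2.75322085e-07]), 'position': array([ 170.64775852, -600.66226364,  230.24414321]), 'ee_rot': array([ 0.42568099,  0.5645771 , -0.56372369, -0.42692386]), 'contact_force': array([ 0.03637887,  0.28937786, -0.3485581 ]), 'wrist_torque': array([ 0.03649914,  0.03563378, -0.0250145 ]), 'gripper_width': 85.27339050634775} 18.700000000000003
{'camera_matrix': array([[396.69580511,   0.        , 319.72845351],
       [  0.        , 396.69580511, 202.4548806 ],
       [  0.        ,   0.        ,   1.        ]]), 'extrinsics': array([[-8.18935303e-01, -5.73881614e-01, -2.20522248e-03,
         4.49746886e+02],
       [-3.37767219e-01,  4.85096947e-01, -8.06594234e-01,
         2.52448661e+02],
       [ 4.63959348e-01, -6.59803641e-01, -5.91101412e-01,
         1.02354624e+03],
       [ 0.00000000e+00,  0.00000000e+00,  0.00000000e+00,
         1.00000000e+00]])}
{'camera_matrix': array([[450.90405296,   0.        , 326.47832693],
       [  0.        , 450.90405296, 191.74677938],
       [  0.        ,   0.        ,   1.        ]]), 'extrinsics': array([[ 1.87992174e-02, -9.99799654e-01,  6.87316429e-03,
         3.92616809e+01],
       [-9.98653287e-01, -1.91092440e-02, -4.82332852e-02,
         4.90529855e+02],
       [ 4.83549629e-02, -5.95716009e-03, -9.98812450e-01,
         1.31673463e+03],
       [ 0.00000000e+00,  0.00000000e+00,  0.00000000e+00,
         1.00000000e+00]])}
```

View pics/scene0.png

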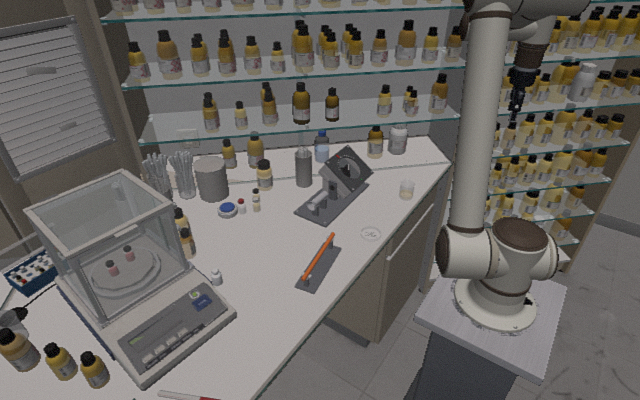

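View pics/top0.png

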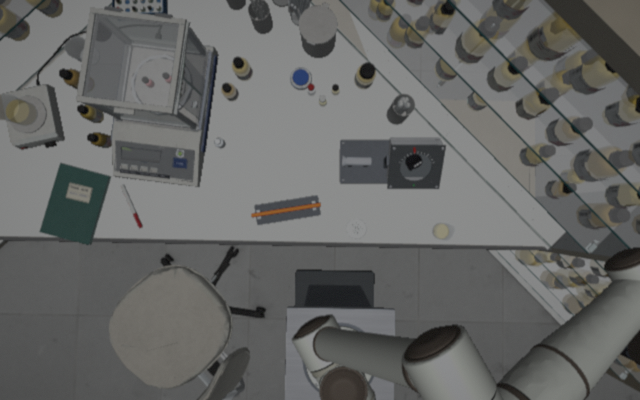

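The scene picture shows the tester around (335,190), the rod rest around (318,265), the dish at (371,234) and the beaker at (407,188). In the top picture the tester is around (390,163), the rod at (287,210), the dish at (356,228), the beaker at (442,231), and the weight at about (220,142) or near (320,95). I'll enlarge it next.

```bash
cat > h.py <<'E'
import numpy as np,cv2
from bench import arm
def load(n,i): 
    z=np.load(f"pics/{n}{i}.npz"); return z['im'],z['d']
def snap(n,i):
    im,d=arm.get_image(n); np.savez(f"pics/{n}{i}.npz",im=im,d=d); return im,d
def crop(im,name,u0,v0,u1,v1,s):
    c=cv2.resize(im[v0:v1,u0:u1,::-1],None,fx=s,fy=s,interpolation=cv2.INTER_CUBIC); cv2.imwrite(f"pics/{name}.png",c)
def P(n):
    p=arm.camera_params(n); return p["camera_matrix"],p["extrinsics"]
def proj(n,X):
    K,E=P(n); X=np.atleast_2d(X); c=X@E[:3,:3].T+E[:3,3]; q=c@K.T; return q[:,:2]/q[:,2:]
def ray_z(n,uv,z):
    K,E=P(n); R=E[:3,:3];o=-R.T@E[:3,3]; d=R.T@np.linalg.solve(K,[uv[0],uv[1],1]); return o+d*(z-o[2])/d[2]
def cloud(n,d):
    K,E=P(n); v,u=np.mgrid[:400,:640]; X=np.stack([(u-K[0,2])/K[0,0]*d,(v-K[1,2])/K[1,1]*d,d],-1)
    return (X-E[:3,3])@E[:3,:3]
E
python3 - <<'E'
from h import *
im,d=load("top",0)
crop(im,"c1",330,125,455,200,6)
crop(im,"c2",240,190,340,230,8)
s,_=load("scene",0)
crop(s,"c3",285,140,385,225,7)
C=cloud("top",d)
hsv=cv2.cvtColor(im,cv2.COLOR_RGB2HSV)
m=(hsv[...,0]<18)&(hsv[...,1]>150)&(hsv[...,2]>100)
m[:190]=0;m[230:]=0;m[:,:240]=0;m[:,340:]=0
print(m.sum(),np.median(C[m],0),d[m].min())
v,u=np.nonzero(m); 
r=cv2.minAreaRect(np.stack([u,v],1).astype(np.float32));print(r)
X=np.array([ray_z("top",(a,b),48.5+3) for a,b in zip(u,v)])
c=X.mean(0);w=np.linalg.svd(X-c)[2][0];t=(X-c)@w;print(c,w,t.min(),t.max(),np.degrees(np.arctan2(w[1],w[0])),c+w*(t.min()+t.max())/2)
E
```

```text
207 [436.02679058 160.46940105  54.19972402] 0.0
((285.5075988769531, 209.5471649169922), (3.2801880836486816, 67.8967056274414), 80.83765411376953)
[435.28620851 161.16589642  51.5       ] [ 0.17720014 -0.98417484 -0.        ] -100.02950637543422 93.26570144459802 -79.7932816238319 [434.6869349  164.49427973  51.5       ]
```

View pics/c1.png

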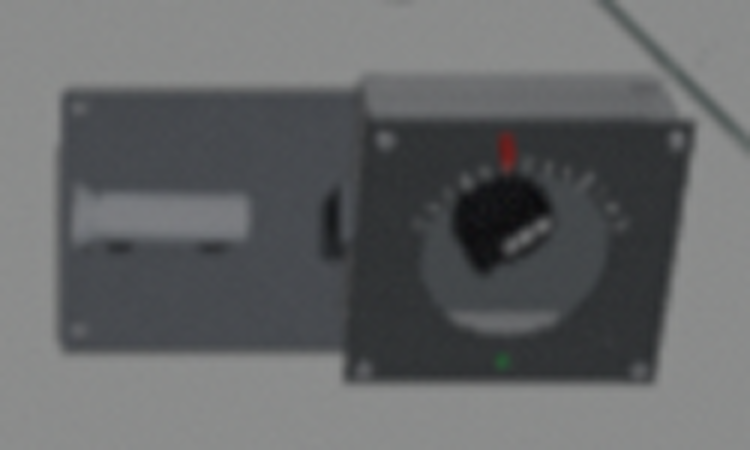

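View pics/c2.png

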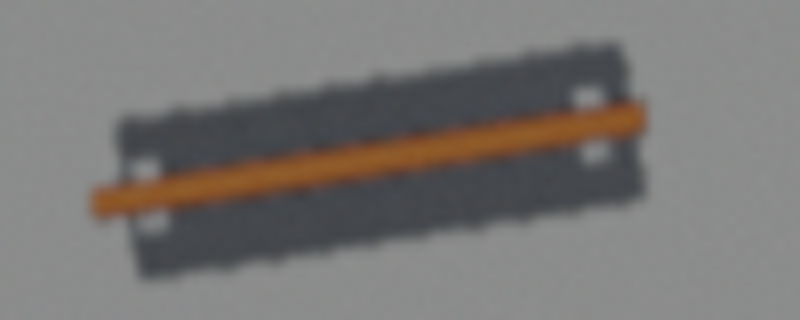

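View pics/c3.png

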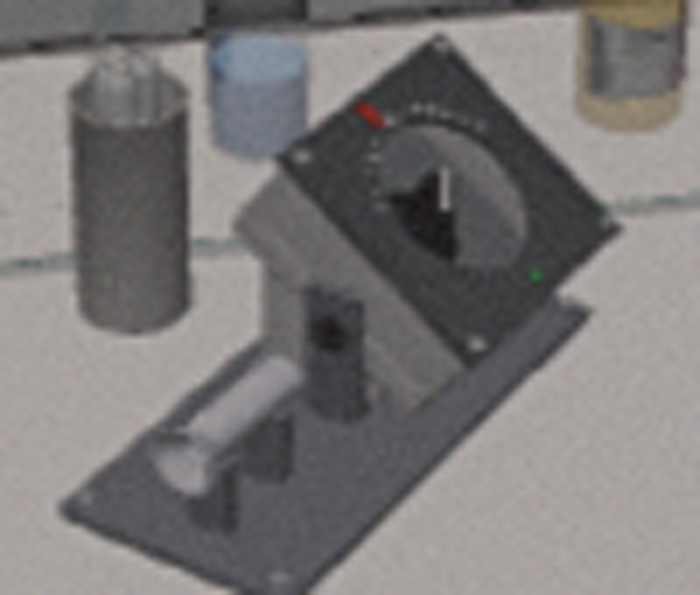

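The top crop shows the red tab at c1 (507,152), the opening centred near (513,240), and the white line running from about (500,250) to (550,220). The funnel mouth is at (75,217). I'll fit the tester's pose from hand-picked features in both views and check the residuals.

```bash
python3 - <<'E'
from h import *
s,d=load("scene",0)
crop(s,"c4",290,145,374,235,6)
crop(s,"c4b",325,140,380,200,10)
im,_=load("top",0)
crop(im,"c5",385,135,447,192,10)
c=cv2.imread("pics/c4b.png");c=cv2.convertScaleAbs(c,alpha=1.6);cv2.imwrite("pics/c4b.png",c)
c=cv2.imread("pics/c5.png");c=cv2.convertScaleAbs(c,alpha=2.0);cv2.imwrite("pics/c5.png",c)
E
```

```text
(no output)
```

View pics/c4.png

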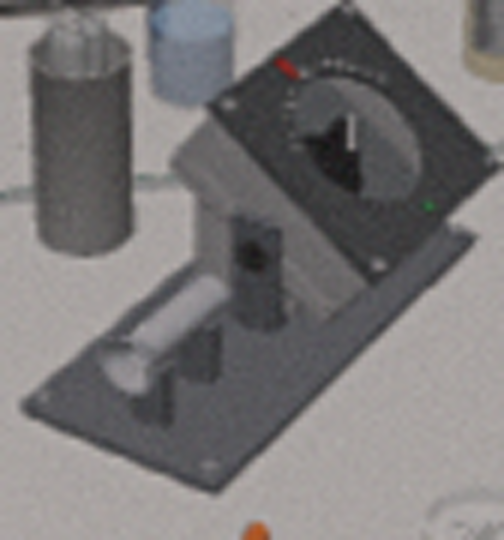

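View pics/c4b.png

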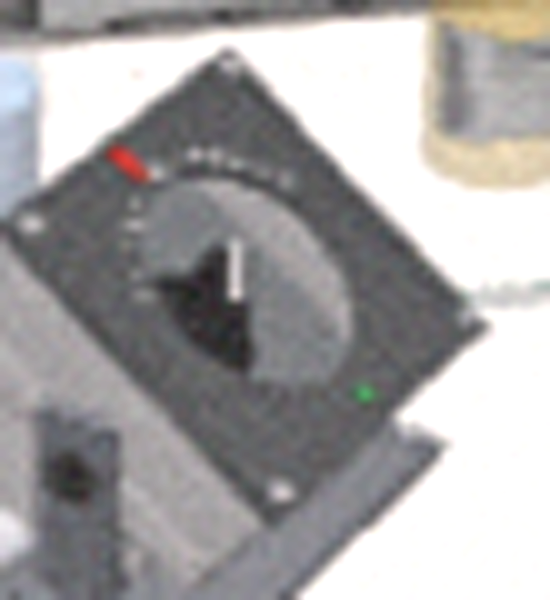

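View pics/c5.png

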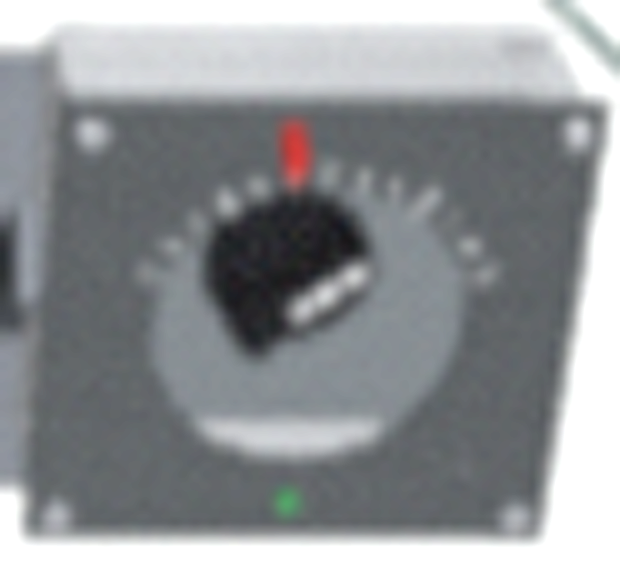

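```bash
cat > fit.py <<'E'
from h import *
from scipy.optimize import least_squares
from scipy.spatial.transform import Rotation as Ro
def cp(xy,off,s): return np.array(off)+(np.array(xy)+.5)/s-.5
a=np.radians(35); nz=np.array([-np.sin(a),0,np.cos(a)]); nx=np.array([np.cos(a),0,np.sin(a)]); ny=np.array([0,1.,0])
O=np.array([0,0,75.])
def pl(x,y,z): return O+x*nx+y*ny+z*nz
T5=lambda x:cp(x,(385,135),10); S4=lambda x:cp(x,(325,140),10); S6=lambda x:cp(x,(290,145),6); T1=lambda x:cp(x,(330,125),6)
obs=[ # cam, uv, function of params
("top",T5((62,103)),lambda p:pl(68+p[3],73,41)),
("top",T5((606,103)),lambda p:pl(68+p[3],-73,41)),
("top",T5((543,537)),lambda p:pl(-68+p[3],-73,41)),
("top",T5((26,537)),lambda p:pl(-68+p[3],73,41)),
("scene",S4((3,225)),lambda p:pl(68+p[3],73,41)),
("scene",S4((226,46)),lambda p:pl(68+p[3],-73,41)),
("scene",S4((490,325)),lambda p:pl(-68+p[3],-73,41)),
("scene",S4((268,522)),lambda p:pl(-68+p[3],73,41)),
("top",T1((65,90)),lambda p:np.array([65+p[4],145+p[5],10])),
("top",T1((62,350)),lambda p:np.array([-65+p[4],145+p[5],10])),
("scene",S6((22,408)),lambda p:np.array([65+p[4],145+p[5],10])),
("scene",S6((215,492)),lambda p:np.array([-65+p[4],145+p[5],10])),
("scene",S6((475,238)),lambda p:np.array([-65+p[4],-145+p[5],10])),
("top",T1((75,217)),lambda p:np.array([p[6],p[7],60])),
("top",T1((250,217)),lambda p:np.array([p[6],p[7]-82,60])),
("scene",S6((126,367)),lambda p:np.array([p[6],p[7],60])),
]
def W(p,X): 
    c,s=np.cos(p[2]),np.sin(p[2]); return np.array([c*X[0]-s*X[1]+p[0],s*X[0]+c*X[1]+p[1],X[2]])
def res(p,full=False):
    r=[]
    for n,uv,f in obs:
        b=p[8:10] if n=="scene" else p[10:12]
        r.append(proj(n,W(p,f(p)))[0]+b-uv)
    r=np.array(r)
    return r if full else np.concatenate([r.ravel(),p[8:12]/1.0,p[3:5]/3])
if __name__=="__main__":
    q=least_squares(res,[550,-120,0,0,0,0,0,150,0,0,0,0],loss='soft_l1'); p=q.x
    print(np.round(p,3)); print(np.round(res(p,True),2))
    np.save("fit.npy",p)
    print("mouth",W(p,[p[6],p[7],60]),"stop",W(p,[p[6],p[7]-122,60]),"opening",W(p,pl(0,0,41)), "tubeaxis",-np.sin(p[2]),np.cos(p[2]))
    # tab: tip and outer
    for n,pts in (("top",[T5((295,185)),T5((294,125))]),("scene",[S4((143,177)),S4((113,152))])):
        K,E=P(n);R=E[:3,:3];o=-R.T@E[:3,3]
        Rz=Ro.from_euler('z',p[2]).as_matrix()
        b=p[8:10] if n=="scene" else p[10:12]
        def hit(uv,h):
            d=R.T@np.linalg.solve(K,[uv[0]-b[0],uv[1]-b[1],1])
            N=Rz@nz; C=W(p,pl(0,0,h)); t=N@(C-o)/(N@d); X=o+t*d-C
            return X@(Rz@nx),X@(Rz@ny)
        for u in pts:
            x,y=hit(u,43); print(n,"tab r",np.hypot(x,y),"ang",np.arctan2(y,x))
        for u in ([T5((290,315)),T5((366,270)),T5((240,345)),T5((378,262))] if n=="top" else [S4((235,298)),S4((235,240))]):
            x,y=hit(u,30);print(n,"line",x,y,np.arctan2(y,x))
E
python3 fit.py
```

```text
Traceback (most recent call last):
  File "fit.py", line 37, in <module>
    q=least_squares(res,[550,-120,0,0,0,0,0,150,0,0,0,0],loss='soft_l1'); p=q.x
  File "fit.py", line 33, in res
    r.append(proj(n,W(p,f(p)))[0]+b-uv)
             ~~~~^^^^^^^^^^^^^
  File "h.py", line 12, in proj
    K,E=P(n); X=np.atleast_2d(X); c=X@E[:3,:3].T+E[:3,3]; q=c@K.T; return q[:,:2]/q[:,2:]
        ~^^^
  File "h.py", line 10, in P
    p=arm.camera_params(n); return p["camera_matrix"],p["extrinsics"]
ValueError: time passes only in moves, steps and waits
```

```bash
python3 - <<'E'
s=open('h.py').read()
s=s.replace('''def P(n):
    p=''','''import functools
@functools.lru_cache
def P(n):
    p=''');open('h.py','w').write(s)
E
python3 fit.py; python3 -c "
from bench import arm;print(arm.read_state()['clock'])"
```

```text
[ 5.82170e+02 -1.92966e+02  1.50000e-02 -7.60000e-02  2.17400e+00
  5.97650e+01 -1.28400e+00  1.99004e+02 -5.16000e-01 -2.53000e-01
  2.06000e-01  3.56000e-01]
[[ 0.31 -0.36]
 [ 0.68 -0.09]
 [-0.15 -0.05]
 [-0.11 -0.28]
 [-0.81 -0.03]
 [-0.16  0.35]
 [-0.16  0.68]
 [ 0.99  0.68]
 [-0.69  0.07]
 [-0.3   0.46]
 [-0.37 -0.6 ]
 [ 0.35 -0.5 ]
 [ 0.91 -0.43]
 [ 0.23 -0.11]
 [-0.17  0.03]
 [ 0.04  0.18]]
mouth [577.93988288   5.9971736   60.        ] stop [ 579.74577263 -115.98945994   60.        ] opening [ 558.65557003 -193.31406709  108.58523382] tubeaxis -0.014802375041894423 0.9998904388447362
top tab r 44.76916347390275 ang 0.21158604939777864
top tab r 62.77597530248802 ang 0.18669697991071005
top line -3.2190584764122687 3.40818400568343 2.3276646432835166
top line 11.000840587434936 -15.953595846081372 -0.9671166314509011
top line -12.793376750555192 16.26059542953536 2.237419040752963
top line 13.508794338329302 -18.956042583717213 -0.9516388131286608
scene tab r 50.33294250850261 ang 0.12586093061395962
scene tab r 63.52712472328263 ang 0.1387366415282865
scene line -0.663632777494239 -0.495055407668773 -2.5006706411110327
scene line 14.635292237532214 -20.806027167524878 -0.9577814277438164
0.1
```

The fit residuals are under a pixel. The knob sits at about -0.955 rad and the tab at about +0.13 to +0.2. Next I'll refine the rod with both cameras, locate the obstacles, and work out the tool turn.

```bash
python3 - <<'E'
from h import *
from scipy.spatial.transform import Rotation as Ro
p=np.load("fit.npy")
for n,roi in (("top",(240,190,340,230)),("scene",(290,225,345,285))):
    im,d=load(n,0); hsv=cv2.cvtColor(im,cv2.COLOR_RGB2HSV)
    m=(hsv[...,0]<18)&(hsv[...,1]>130)&(hsv[...,2]>80); k=np.zeros_like(m);k[roi[1]:roi[3],roi[0]:roi[2]]=1;m&=k
    v,u=np.nonzero(m); b=p[8:10] if n=="scene" else p[10:12]
    X=np.array([ray_z(n,(x-b[0],y-b[1]),49.5) for x,y in zip(u,v)])
    c=X.mean(0);w=np.linalg.svd(X-c)[2][0];w*=np.sign(w[1]);t=(X-c)@w
    print(n,len(u),c+w*(t.min()+t.max())/2,np.ptp(t),"yaw",np.arctan2(-w[0],w[1]))
im,d=load("top",0)
for nm,uv,z in(("weight?",(220,142),40),("small",(322,101),20),("dish",(356,228),10),("beaker",(442,231),59)): print(nm,ray_z("top",uv,z))
R=Ro.from_quat(arm.read_state()['ee_rot']).as_matrix();print(R)
crop(im,"c6",200,80,345,165,5)
E
```

```text
top 251 [435.76663181 165.27264965  49.5       ] 194.48467090079495 yaw 0.17855962475843223
scene 208 [437.02635786 161.90120334  49.5       ] 206.28355167239647 yaw 0.18037145146740913
weight? [626.54318935 359.54026521  40.        ]
small [757.57881618  66.89356308  20.        ]
dish [384.75542682 -40.23388615  10.        ]
beaker [ 382.30891092 -280.61616506   59.        ]
[[-2.73136023e-01 -6.44785094e-04 -9.61975206e-01]
 [ 9.61973355e-01  1.88998569e-03 -2.73136764e-01]
 [ 1.99423389e-03 -9.99998006e-01  1.04042905e-04]]
```

View pics/c6.png

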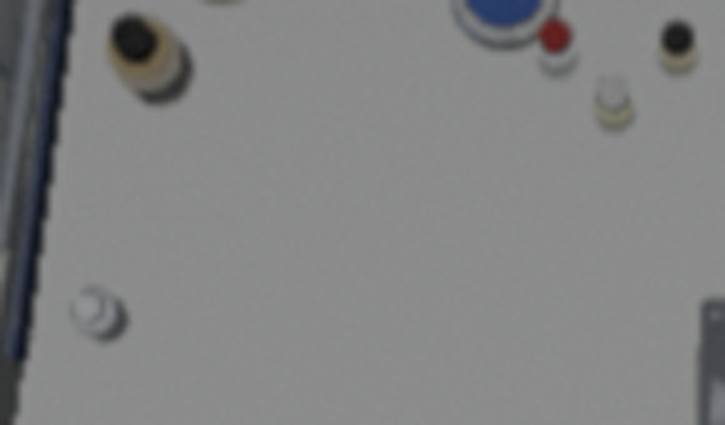

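The weight is at about (627,360), the dish at (385,-40) and the beaker at (382,-281), all clear of the route. I'll move to above the rod via (400,-150).

```bash
python3 -m creep '[[[20,40,0],[0,0,0.08],1],[[40,80,0],[0,0,0.16],1],[[60,117,0],[0,0,0.24],1],[[80,156,0],[0,0,0.32],1],[[100,195,0],[0,0,0.40],1],[[120,234,0],[0,0,0.48],1],[[140,273,0],[0,0,0.55],1],[[160,312,0],[0,0,0.62],1],[[180,351,0],[0,0,0.7],1],[[200,390,0],[0,0,0.78],1],[[215,420,0],[0,0,0.85],1],[[230,450,0],[0,0,0.9],1]]'
```

```text
clock: 1.1
position: [398.5, -154.0, 231.3]
ee_rot: [0.137, 0.694, -0.694, -0.137]
contact_force: [0.3, -0.8, -0.2]
gripper_width: 85.5
```

```bash
python3 -m creep '[[[3,40,0],[0,0,0.07],1],[[6,80,0],[0,0,0.14],1],[[9,120,0],[0,0,0.21],1],[[12,160,-5],[0,0,0.28],1],[[15,200,-20],[0,0,0.35],1],[[18,235,-40],[0,0,0.42],1],[[21,270,-55],[0,0,0.49],1],[[23,305,-70],[0,0,0.55],1],[[25,340,-85],[0,0,0.575],1],[[25,370,-100],[0,0,0.575],1],[[25,370,-115],[0,0,0.575],1],[[25,370,-115],[0,0,0.575],1]]'; python3 - <<'E'
from h import *
from scipy.spatial.transform import Rotation as Ro
s=arm.read_state();print(s['position'],s['joints'],Ro.from_quat(s['ee_rot']).as_matrix()[:,0], s['clock'])
im,d=snap("top",1);crop(im,"c7",220,170,340,250,6)
im,d=snap("scene",1);crop(im,"c8",270,180,370,300,5)
E
```

```text
clock: 2.1
position: [421.4, 214.0, 113.1]
ee_rot: [0.067, -0.703, 0.706, -0.062]
contact_force: [0.2, -0.4, 0.4]
gripper_width: 85.3
[421.40330143 214.00276338 113.13533065] [ 0.81416849  0.26146827 -0.51413636 -0.0013151  -0.8024077  -0.63050892] [-0.98333106 -0.18171212  0.00638244] 2.1
```

View pics/c8.png

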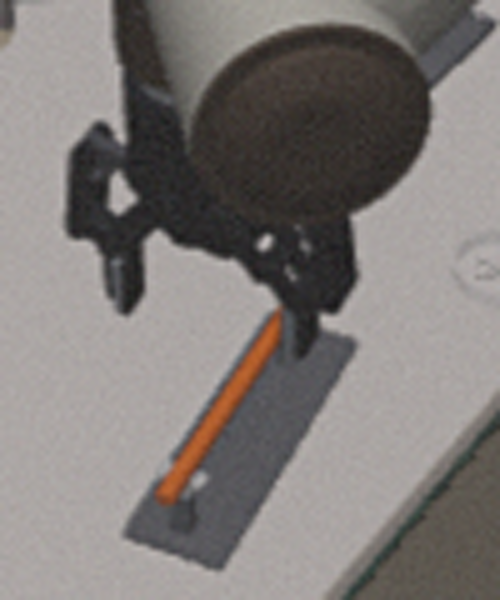

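View pics/c7.png

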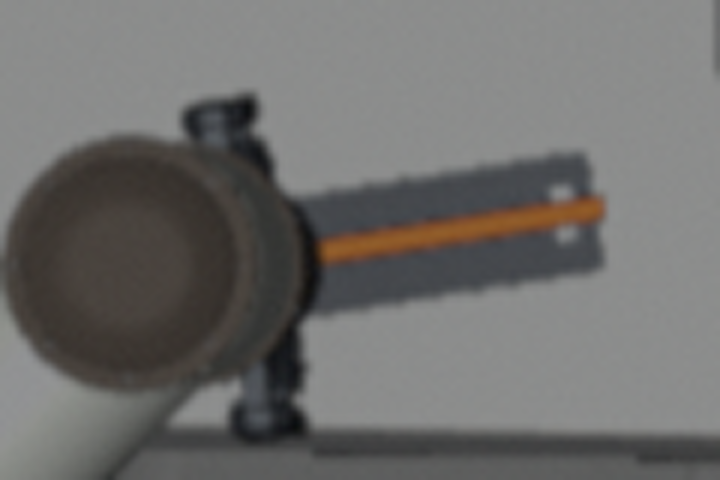

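The scene picture shows the fingers straddling the rod, with the jaws across it and the pad tips around c8 (125,300) and (300,345). I'll descend in steps and check the measured position.

```bash
python3 -m creep '[[[0,0,0],[0,0,0],1],[[0,0,-20],[0,0,0],1],[[0,0,-40],[0,0,0],1],[[0,0,-60],[0,0,0],1],[[0,0,-75],[0,0,0],1],[[0,0,-85],[0,0,0],1],[[0,0,-86],[0,0,0],1],[[0,0,-86],[0,0,0],1],[[0,0,-86],[0,0,0],1],[[0,0,-86],[0,0,0],1]]'; python3 -c "
from bench import arm;print(arm.read_state()['position'])"
```

```text
clock: 3.03
position: [424.2, 214.4, 31.6]
ee_rot: [-0.063, 0.705, -0.704, 0.065]
contact_force: [1.0, 0.2, 1.0]
gripper_width: 85.4
[424.18885064 214.41017407  31.59385873]
```

```bash
python3 -m creep '[[[2.5,0,-1.5],[0,0,0],1],[[2.5,0,-1.5],[0,0,0],-1],[[2.5,0,-1.5],[0,0,0],-1],[[2.5,0,-1.5],[0,0,0],-1],[[2.5,0,-1.5],[0,0,0],-1],[[2.5,0,-1.5],[0,0,0],-1],[[2.5,0,-1.5],[0,0,0],-1],[[2.5,0,-1.5],[0,0,0],-1],[[2.5,0,-1.5],[0,0,0],-1],[[2.5,0,-1.5],[0,0,0],-1]]'; python3 -c "
from bench import arm;s=arm.read_state();print(s['position'],s['gripper_width'],s['contact_force'],s['wrist_torque'])"
```

```text
clock: 3.87
position: [426.7, 214.7, 29.2]
ee_rot: [-0.063, 0.705, -0.704, 0.065]
contact_force: [2.8, 0.3, 1.1]
gripper_width: 10.2
[426.74728254 214.72859481  29.1597749 ] 10.181704856440195 [2.78650912 0.30675623 1.10693959] [ 0.13128949 -0.75943017 -0.13204252]
```

The jaws stopped at 10 mm, so the rod is held. Now I'll lift, traverse and turn by -0.165 rad.

```bash
python3 -m creep '[[[0,0,15],[0,0,0],-1],[[0,0,35],[0,0,0],-1],[[0,0,60],[0,0,0],-1],[[20,-5,75],[0,0,-0.03],-1],[[50,-10,75],[0,0,-0.06],-1],[[80,-17,75],[0,0,-0.09],-1],[[110,-25,75],[0,0,-0.12],-1],[[130,-32,75],[0,0,-0.15],-1],[[145,-38,70],[0,0,-0.165],-1],[[149,-42,60],[0,0,-0.165],-1],[[149,-42,60],[0,0,-0.165],-1],[[149,-42,60],[0,0,-0.165],-1]]'; python3 - <<'E'
from h import *
from scipy.spatial.transform import Rotation as Ro
s=arm.read_state();print(s['position'],s['gripper_width'],Ro.from_quat(s['ee_rot']).as_matrix()[:,0], s['clock'],s['contact_force'])
im,d=snap("top",2);crop(im,"c9",240,130,380,210,5)
im,d=snap("scene",2);crop(im,"c10",250,150,370,260,5)
E
```

```text
clock: 4.87
position: [573.0, 171.2, 87.1]
ee_rot: [0.007, -0.706, 0.708, -0.004]
contact_force: [-0.5, 0.3, -0.4]
gripper_width: 10.3
[572.96832364 171.18355034  87.14410845] 10.344403812035003 [-0.99986983 -0.01555357  0.00428956] 4.8667 [-0.49273275  0.27154664 -0.35911003]
```

View pics/c9.png

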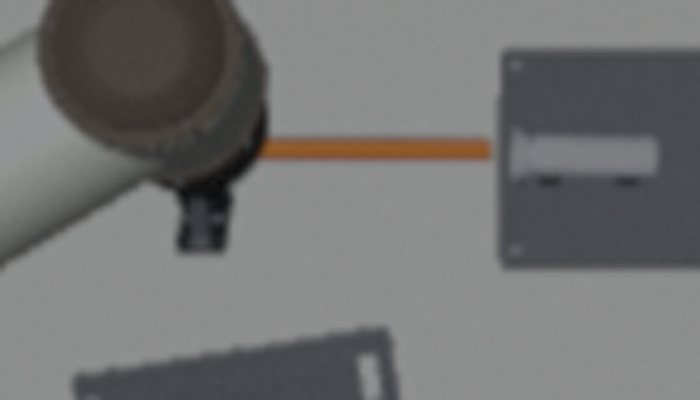

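View pics/c10.png

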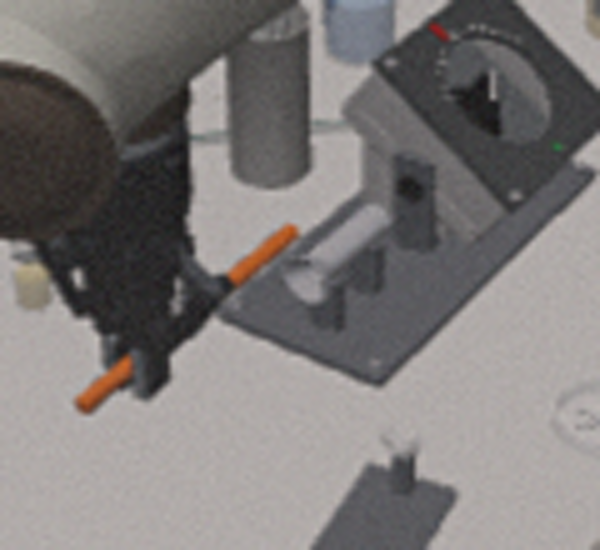

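The rod is held level and pointing at the tube. Its near end is at c9 (490,150), the funnel mouth at (512,155). I'll lower it to tube height and measure the rod against the tube.

```bash
python3 -m creep '[[[0,0,-15],[0,0,0],-1],[[0,0,-30],[0,0,0],-1],[[0,0,-40],[0,0,0],-1],[[0,0,-47],[0,0,0],-1],[[0,0,-47],[0,0,0],-1],[[0,0,-47],[0,0,0],-1],[[0,0,-47],[0,0,0],-1],[[0,0,-47],[0,0,0],-1]]'; cat > rod.py <<'E'
from h import *
import sys
from scipy.spatial.transform import Rotation as Ro
s=arm.read_state();print(s['position'],s['gripper_width'],Ro.from_quat(s['ee_rot']).as_matrix()[:,0], s['clock'],s['contact_force'],s['wrist_torque'])
i=sys.argv[1]; p=np.load("fit.npy")
im,d=snap("top",i);crop(im,"t"+i,240,130,380,210,5)
hsv=cv2.cvtColor(im,cv2.COLOR_RGB2HSV)
m=(hsv[...,0]<18)&(hsv[...,1]>130)&(hsv[...,2]>80); m[:130]=0;m[185:]=0;m[:,:200]=0;m[:,385:]=0
v,u=np.nonzero(m); b=p[10:12]
X=np.array([ray_z("top",(x-b[0],y-b[1]),60+1) for x,y in zip(u,v)])
us=np.unique(u); cv=np.array([v[u==q].mean() for q in us])
k=np.polyfit(us,cv,1);print("rod px slope",k[0],"u range",us.min(),us.max())
c=X.mean(0);w=np.linalg.svd(X-c)[2][0];w*=np.sign(w[1])
print("rod yaw",np.arctan2(-w[0],w[1]),"end y",X[:,1].min(),"x at mouth y",c[0]+w[0]/w[1]*(6-c[1]))
# tube: bright strip columns 345..370
g=cv2.cvtColor(im,cv2.COLOR_RGB2GRAY).astype(float)
uu=np.arange(348,371);cc=[]
for q in uu:
    col=g[150:176,q];wt=np.clip(col-col.min()-25,0,None); cc.append((wt*np.arange(150,176)).sum()/max(wt.sum(),1))
kt=np.polyfit(uu,cc,1);print("tube slope",kt[0],"tube v at 343",np.polyval(kt,343),"rod v at 343",np.polyval(k,343))
a=ray_z("top",(343-b[0],np.polyval(kt,343)-b[1]),66);e=ray_z("top",(371-b[0],np.polyval(kt,371)-b[1]),66)
print("tube line",a,e,"yaw",np.arctan2(-(a-e)[0],(a-e)[1]))
im,d=snap("scene",i);crop(im,"s"+i,250,150,370,260,5)
E
python3 rod.py 3
```

```text
clock: 5.63
position: [575.4, 172.3, 42.7]
ee_rot: [-0.005, 0.707, -0.707, 0.006]
contact_force: [-0.2, 1.2, 0.1]
gripper_width: 10.1
[575.41604481 172.34283874  42.69322688] 10.065782787887683 [-0.99986673 -0.01625617 -0.00150483] 5.6333 [-0.1980033   1.17113168  0.07794503] [ 0.0377999  -0.00094038 -0.04010382]
rod px slope 0.01201550387596895 u range 293 336
rod yaw 0.005864546987314045 end y 24.00392718305607 x at mouth y 577.5448457815821
tube slope 0.022227163882638942 tube v at 343 160.21806837761542 rod v at 343 160.71744186046507
tube line [578.46759643   4.31923787  66.        ] [578.25307691 -75.1539273   66.        ] yaw -0.0026992632870202525
```

View pics/s3.png

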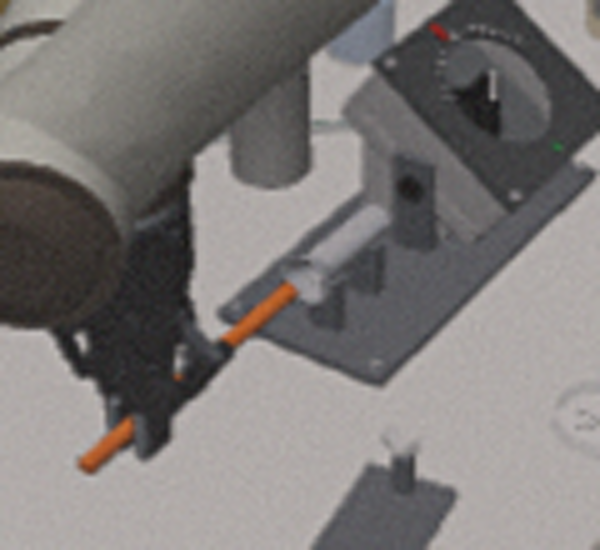

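View pics/t3.png

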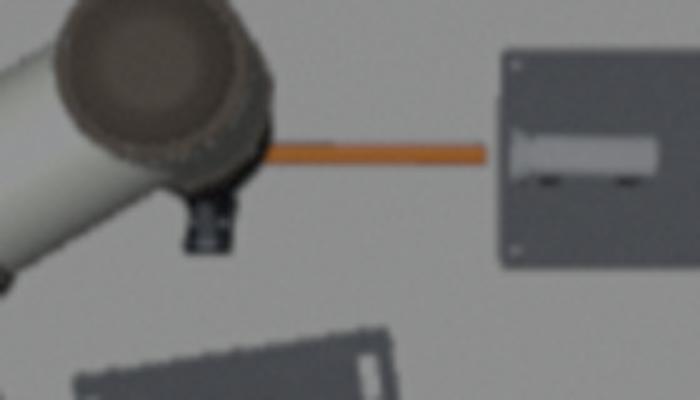

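The rod is within about 1 mm of the tube line (rod v 160.7, tube 160.2 at u=343). Inserting now, in stages with force checks.

```bash
python3 -m creep '[[[0.5,-5,-1.5],[0,0,0],-1],[[0.5,-10,-1.5],[0,0,0],-1],[[0.5,-15,-1.5],[0,0,0],-1],[[0.5,-20,-1.5],[0,0,0],-1],[[0.5,-25,-1.5],[0,0,0],-1],[[0.5,-30,-1.5],[0,0,0],-1],[[0.5,-34,-1.5],[0,0,0],-1],[[0.5,-38,-1.5],[0,0,0],-1],[[0.5,-38,-1.5],[0,0,0],-1]]'; python3 rod.py 4
```

```text
clock: 6.48
position: [575.3, 133.2, 40.3]
ee_rot: [0.005, -0.707, 0.707, -0.005]
contact_force: [-1.0, 0.9, 0.3]
gripper_width: 9.9
[575.28846815 133.17142676  40.29449672] 9.858212849615734 [-9.99885727e-01 -1.51145197e-02  2.91844956e-04] 6.4833 [-0.98274835  0.85005223  0.28788937] [-0.04732221  0.0006958  -0.03460566]
rod px slope -2.138258774333061e-16 u range 308 341
rod yaw 0.019614163138775998 end y 9.720888882442594 x at mouth y 576.79549341395
tube slope 0.021048313434531483 tube v at 343 160.24275242321923 rod v at 343 160.99999999999997
tube line [578.39728122   4.31803854  66.        ] [578.27679655 -75.15359386  66.        ] yaw -0.0015160703256872955
```

View pics/s4.png

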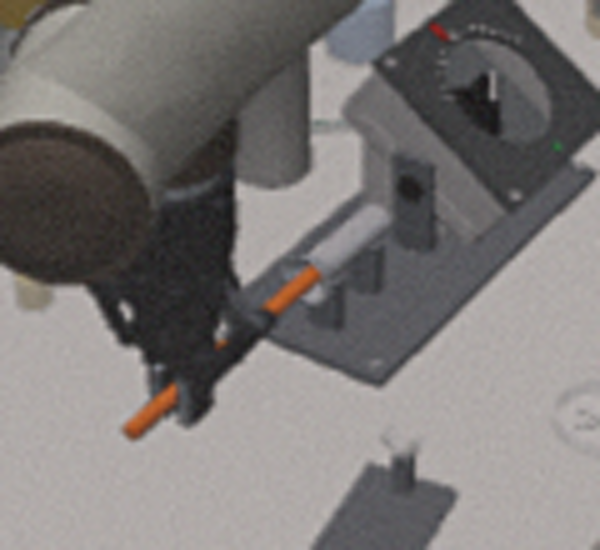

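The scene picture shows the rod inside the funnel, vanishing at s4 (318,270). The top view loses it at the mouth, and the forces are near zero. Continuing.

```bash
python3 -m creep '[[[1,-5,0],[0,0,0],-1],[[1,-10,0],[0,0,0],-1],[[1,-15,0],[0,0,0],-1],[[1,-20,0],[0,0,0],-1],[[1,-25,0],[0,0,0],-1],[[1,-30,0],[0,0,0],-1],[[1,-34,0],[0,0,0],-1],[[1,-34,0],[0,0,0],-1]]'; python3 -c "
from bench import arm;s=arm.read_state();print(s['position'],s['contact_force'],s['wrist_torque'])"
```

```text
clock: 7.25
position: [576.2, 99.1, 40.3]
ee_rot: [0.005, -0.707, 0.707, -0.005]
contact_force: [0.1, -0.1, -0.3]
gripper_width: 9.8
[576.24107003  99.06306527  40.25812009] [ 0.08769077 -0.05461483 -0.25368046] [ 0.00011517  0.0077565  -0.01392261]
```

```bash
python3 -m creep '[[[0,-6,0],[0,0,0],-1],[[0,-12,0],[0,0,0],-1],[[0,-18,0],[0,0,0],-1],[[0,-24,0],[0,0,0],-1],[[0,-30,0],[0,0,0],-1],[[0,-36,0],[0,0,0],-1],[[0,-42,0],[0,0,0],-1],[[0,-48,0],[0,0,0],-1],[[0,-54,0],[0,0,0],-1],[[0,-54,0],[0,0,0],-1]]'; python3 rod.py 5
```

```text
clock: 8.08
position: [576.2, 44.9, 40.2]
ee_rot: [0.005, -0.707, 0.707, -0.005]
contact_force: [0.4, 1.0, 0.0]
gripper_width: 10.1
[576.20039549  44.87927589  40.24003808] 10.090031655554668 [-9.99890532e-01 -1.47893498e-02  4.46590625e-04] 8.0833 [0.37773403 0.97387549 0.01964501] [-0.00489685 -0.02680445  0.00698631]
rod px slope -0.02727272727272074 u range 372 381
rod yaw 0.047292015959567925 end y -104.21471663573513 x at mouth y 572.7851830821166
tube slope 0.022722392667538165 tube v at 343 160.21327394163933 rod v at 343 162.3636363636361
tube line [578.48125394   4.31947082  66.        ] [578.22722522 -75.15429072  66.        ] yaw -0.0031963739636896634
```

View pics/t5.png

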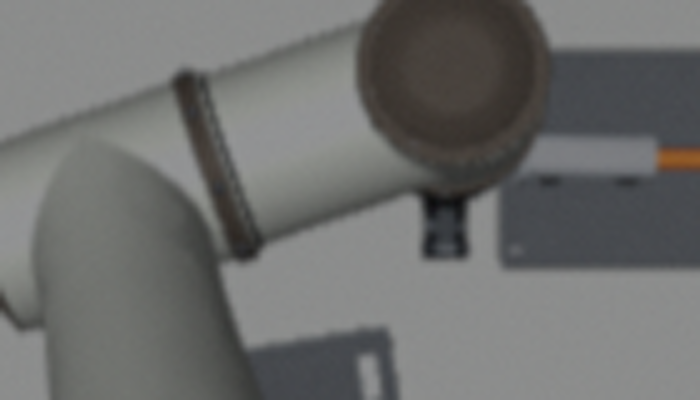

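View pics/s5.png

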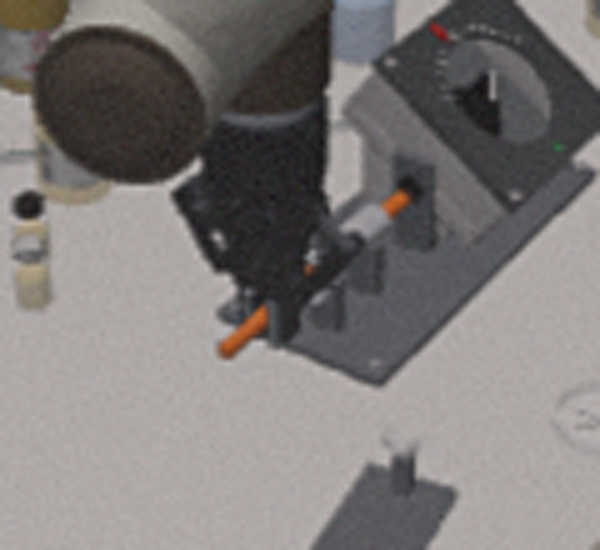

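The rod has come out of the tube and is close to the stop's dark rubber pad at s5 (410,190). I'll creep to contact.

```bash
python3 -m creep '[[[0,-1.5,0],[0,0,0],-1],[[0,-3,0],[0,0,0],-1],[[0,-4.5,0],[0,0,0],-1],[[0,-6,0],[0,0,0],-1],[[0,-6,0],[0,0,0],-1]]'; python3 -m creep '[[[0,-1,0],[0,0,0],-1],[[0,-2,0],[0,0,0],-1],[[0,-2,0],[0,0,0],-1]]'; python3 -m creep '[[[0,-1,0],[0,0,0],-1],[[0,-2,0],[0,0,0],-1],[[0,-2,0],[0,0,0],-1]]'
```

```text
clock: 8.6
position: [576.4, 39.8, 40.3]
ee_rot: [0.006, -0.707, 0.707, -0.006]
contact_force: [-0.4, 0.1, -0.0]
gripper_width: 9.8
clock: 8.85
position: [576.4, 37.9, 40.3]
ee_rot: [0.006, -0.707, 0.707, -0.006]
contact_force: [-0.0, -0.6, -0.9]
gripper_width: 9.8
clock: 9.1
position: [576.5, 36.0, 40.3]
ee_rot: [-0.006, 0.707, -0.707, 0.006]
contact_force: [-0.1, 0.1, 0.1]
gripper_width: 10.1
```

```bash
python3 -m creep '[[[0,-1,0],[0,0,0],-1],[[0,-2,0],[0,0,0],-1],[[0,-2,0],[0,0,0],-1]]'; python3 -m creep '[[[0,-1,0],[0,0,0],-1],[[0,-2,0],[0,0,0],-1],[[0,-2,0],[0,0,0],-1]]'
```

```text
clock: 9.35
position: [577.2, 35.9, 40.5]
ee_rot: [-0.005, 0.708, -0.706, 0.006]
contact_force: [-0.2, 7.2, -0.0]
gripper_width: 10.2
clock: 9.6
position: [578.0, 35.7, 40.8]
ee_rot: [-0.004, 0.709, -0.705, 0.007]
contact_force: [-1.8, 14.3, -0.3]
gripper_width: 9.8
```

Contact came at y≈36, exactly where the fit predicted. I'll relieve the push and open.

```bash
python3 -m creep '[[[0,1.5,0],[0,0,0],-1],[[0,3,0],[0,0,0],-1],[[0,3,0],[0,0,0],-1],[[0,3,0],[0,0,0],1],[[0,3,0],[0,0,0],1],[[0,3,0],[0,0,0],1],[[0,3,0],[0,0,0],1],[[0,3,0],[0,0,0],1],[[0,3,0],[0,0,0],1],[[0,3,0],[0,0,0],1]]'; python3 rod.py 6;python3 -c "
from bench import arm;s=arm.read_state();print(s['joints'])"
```

```text
clock: 10.43
position: [576.4, 34.8, 40.3]
ee_rot: [0.006, -0.707, 0.707, -0.006]
contact_force: [1.1, 0.6, -0.6]
gripper_width: 85.4
[576.41018553  34.79679375  40.33598762] 85.42080520243186 [-9.99874793e-01 -1.58239769e-02  1.64812822e-05] 10.4333 [ 1.06309252  0.58176657 -0.58552477] [0.06257352 0.03808637 0.0076626 ]
rod px slope -0.019230769230768892 u range 372 384
rod yaw 0.03763654400802007 end y -112.76551773800648 x at mouth y 576.2142093817922
tube slope -0.053364692378950064 tube v at 343 161.76206889348117 rod v at 343 161.25000000000003
tube line [574.07006028   4.24423088  66.        ] [579.88479154 -75.13098894  66.        ] yaw 0.07312563153289747
[ 3.40902806e-01  5.09163778e-01 -3.37158698e-01  3.04690112e-05
 -7.24597191e-01 -3.25051335e-01]
```

View pics/s6.png

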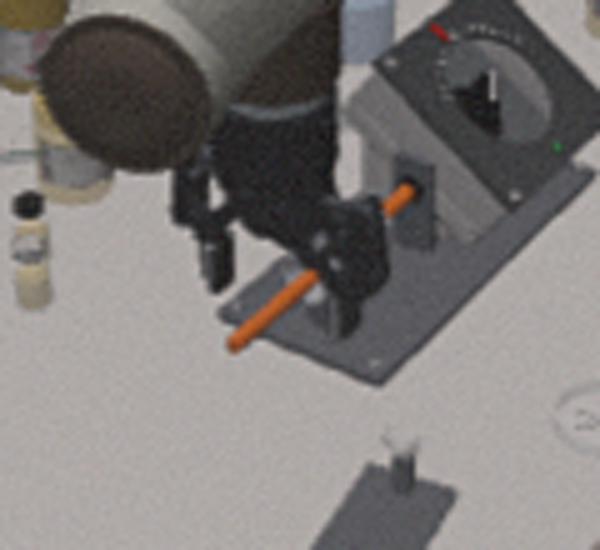

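The rod is resting in the tube and the fingers are clear. I'll raise the arm straight up, check the rod, and compute the knob approach.

```bash
python3 -m creep '[[[0,0,20],[0,0,0],1],[[0,0,50],[0,0,0],1],[[0,0,80],[0,0,0],1],[[0,0,115],[0,0,0],1],[[0,0,150],[0,0,0],1],[[-20,0,180],[0,0,0],1],[[-50,0,190],[0,0,0],1],[[-80,0,190],[0,0,0],1],[[-110,0,190],[0,0,0],1],[[-120,0,190],[0,0,0],1],[[-120,0,190],[0,0,0],1]]'; python3 rod.py 7
cat > knob.py <<'E'
from h import *
from fit import *
p=np.load("fit.npy"); s=arm.read_state(); R=Ro.from_quat(s['ee_rot']).as_matrix()
Rz=Ro.from_euler('z',p[2]).as_matrix(); N=Rz@nz;A=Rz@nx;B=Rz@ny
print("N",N,"joints",np.round(s['joints'],2), s['position'])
for sg in(1,-1):
    th=-0.955+np.pi/2; x=sg*(np.cos(th)*A+np.sin(th)*B); y=-N; Rt=np.stack([x,y,np.cross(x,y)],1)
    rv=Ro.from_matrix(Rt@R.T).as_rotvec(); print(sg,rv,np.linalg.norm(rv), "turned", Ro.from_matrix(Ro.from_rotvec(1.1*N).as_matrix()@Rt@R.T).as_rotvec())
for h in(120,80,41,11): print(h,W(p,pl(0,0,h)), W(p,pl(0,0,h))-s['position'])
E
python3 knob.py
```

```text
clock: 11.45
position: [454.2, 34.7, 231.0]
ee_rot: [-0.006, 0.707, -0.707, 0.006]
contact_force: [1.2, -0.1, 0.5]
gripper_width: 85.8
[454.21546106  34.70350982 230.96227262] 85.75199078973453 [-9.99856326e-01 -1.69397956e-02 -6.09271838e-04] 11.45 [ 1.1761948  -0.09650037  0.51384725] [-0.0230773  -0.02041606  0.02680994]
rod px slope -0.008784965034964731 u range 316 384
rod yaw 0.028672863344889978 end y -112.76551773800648 x at mouth y 577.1780503940722
tube slope 0.024087287065479447 tube v at 343 160.19630597759075 rod v at 343 160.8637237762237
tube line [578.52958931   4.32029526  66.        ] [578.16667356 -75.15514195  66.        ] yaw -0.00456635715060562
N [-0.57351359 -0.00849029  0.81915204] joints [ 0.43  0.1  -0.38  0.   -1.09 -0.42] [456.91168383  35.19301362 230.82362684]
1 [ 0.77068652 -0.23029794 -2.42686538] 2.556691303735883 turned [ 0.44325761 -0.49425081 -1.37940087]
-1 [-0.17940128 -0.59258533  0.59422392] 0.8581633032082758 turned [-0.51644524 -0.45865018  1.65405779]
120 [ 513.34799606 -193.98480028  173.29824531] [  56.43631222 -229.17781391  -57.52538153]
80 [ 536.28853984 -193.64518854  140.53216354] [  79.37685601 -228.83820217  -90.2914633 ]
41 [ 558.65557003 -193.31406709  108.58523382] [ 101.7438862  -228.50708072 -122.23839303]
11 [ 575.86097787 -193.05935829   84.01067249] [ 118.94929404 -228.25237191 -146.81295436]
```

View pics/s7.png

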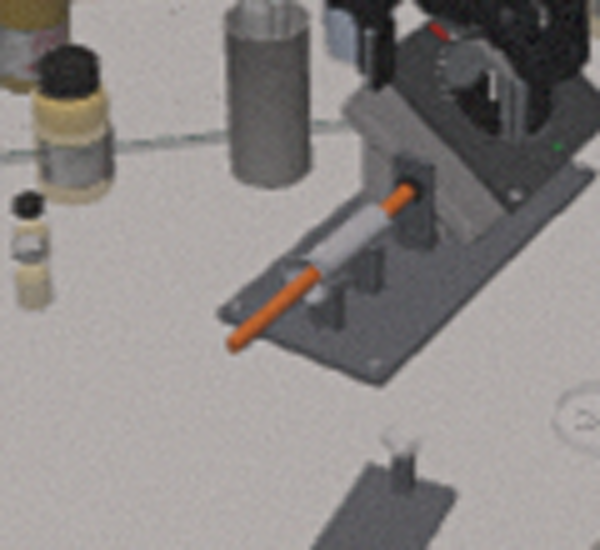

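View pics/t7.png

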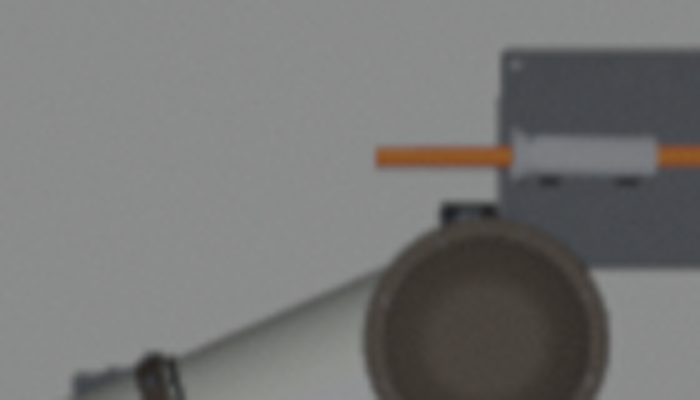

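The top and scene pictures show the rod through the tube, seated in the stop's pad at s7 (410,190), and released. Now I'll move to the pre-pose on the knob axis, 79 mm outside the plate, with the jaws narrowed to about 32 mm.

```bash
python3 -m creep '[[[5,-20,0],[-0.018,-0.059,0.059],-0.25],[[10,-45,0],[-0.036,-0.118,0.119],-0.25],[[16,-70,0],[-0.054,-0.177,0.178],-0.25],[[22,-95,0],[-0.072,-0.236,0.238],-0.25],[[28,-120,-5],[-0.09,-0.295,0.297],-0.25],[[34,-145,-15],[-0.108,-0.354,0.356],-0.25],[[40,-170,-25],[-0.126,-0.414,0.416],-0.25],[[46,-195,-35],[-0.144,-0.473,0.475],-0.25],[[52,-215,-47],[-0.162,-0.532,0.534],-0.25],[[57,-229,-57],[-0.179,-0.593,0.594],-0.25],[[57,-229,-57],[-0.179,-0.593,0.594],-0.25],[[57,-229,-57],[-0.179,-0.593,0.594],-0.25]]'
cat > look.py <<'E'
from knob import *
import sys
i=sys.argv[1]
R=Ro.from_quat(s['ee_rot']).as_matrix()
print("tool y vs -N",np.degrees(np.arccos(np.clip(R[:,1]@-N,-1,1))),"jaw ang in plane",np.arctan2(R[:,0]@B,R[:,0]@A),"w",s['gripper_width'],s['contact_force'],s['wrist_torque'])
C=W(p,pl(0,0,41)); e=s['position']-C; print("TCP rel opening: upslope %.1f left %.1f out %.1f"%(e@A,e@B,e@N))
for n,r in(("top",(385,125,450,195)),("scene",(310,130,390,200))):
    im,d=snap(n,i);crop(np.clip(im*1.6,0,255).astype(np.uint8),n[0]+i,*r,8)
E
python3 look.py 8
```

```text
clock: 12.55
position: [514.5, -196.0, 171.7]
ee_rot: [0.005, -0.579, 0.705, -0.411]
contact_force: [-0.2, -0.2, 0.4]
gripper_width: 31.9
N [-0.57351359 -0.00849029  0.81915204] joints [-0.13  0.13 -0.57 -0.29 -0.28  1.  ] [ 514.46978375 -195.95163213  171.65656485]
1 [ 1.79821145  0.02355498 -2.57222379] 3.138543373922401 turned [ 1.16898547  0.01442192 -1.6700083 ]
-1 [-0.00012778 -0.00142573  0.00361824] 0.0038911059066468272 turned [-0.63053323 -0.00953727  0.90501925]
120 [ 513.34799606 -193.98480028  173.29824531] [-1.12178769  1.96683184  1.64168046]
80 [ 536.28853984 -193.64518854  140.53216354] [ 21.8187561    2.30644358 -31.12440131]
41 [ 558.65557003 -193.31406709  108.58523382] [ 44.18578629   2.63756503 -63.07133104]
11 [ 575.86097787 -193.05935829   84.01067249] [ 61.39119413   2.89227384 -87.64589236]
tool y vs -N 0.1384922031996286 jaw ang in plane -2.5288464966363327 w 31.9184047958783 [-0.21556849 -0.20478966  0.44208065] [-0.05577902  1.11102939 -0.01997544]
TCP rel opening: upslope -0.0 left -2.0 out 77.0
```

View pics/s8.png

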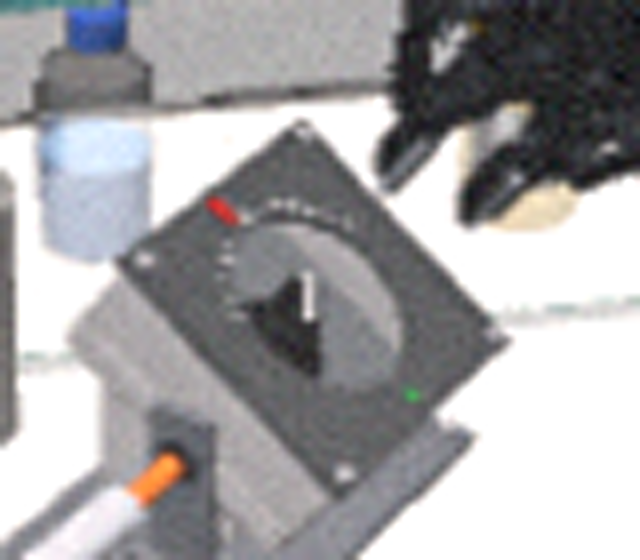

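View pics/t8.png

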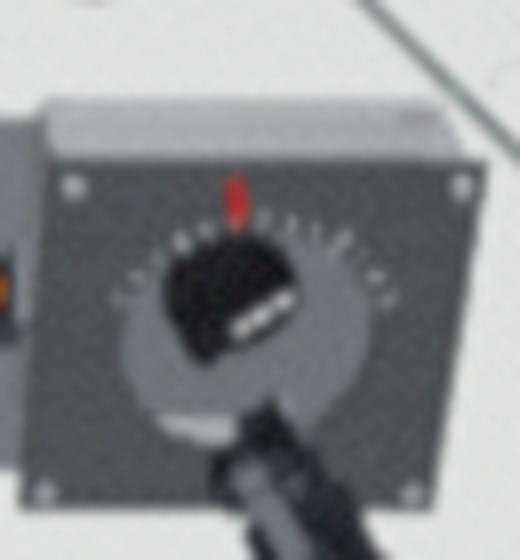

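The tool is on the knob axis to within 2 mm and its axis is within 0.14°. The jaws lie across the bar. Joint 5 is at -0.28, and its limit is -0.16, so I'll advance in stages and watch it.

```bash
python3 -m creep '[[[5,1,-7],[0,0,0],-0.25],[[10,2,-14],[0,0,0],-0.25],[[15,2,-21],[0,0,0],-0.25],[[20,2,-28],[0,0,0],-0.25],[[25,2,-36],[0,0,0],-0.25],[[30,2,-43],[0,0,0],-0.25],[[33,2.5,-47],[0,0,0],-0.25],[[33,2.5,-47],[0,0,0],-0.25]]'
python3 look.py 9 | grep -v "turned\|^[0-9]"
```

```text
clock: 13.32
position: [546.8, -191.3, 124.9]
ee_rot: [0.007, -0.579, 0.704, -0.411]
contact_force: [0.6, 0.2, 0.2]
gripper_width: 32.2
N [-0.57351359 -0.00849029  0.81915204] joints [-0.12  0.25 -0.53 -0.38 -0.2   1.1 ] [ 546.7731247  -191.31607231  124.9075606 ]
tool y vs -N 0.15780700580298193 jaw ang in plane -2.5269700238266712 w 32.23305268419808 [0.58358004 0.21915426 0.15050096] [-0.00738102  1.10192621 -0.03108463]
TCP rel opening: upslope -0.3 left 2.2 out 20.2
```

View pics/s9.png

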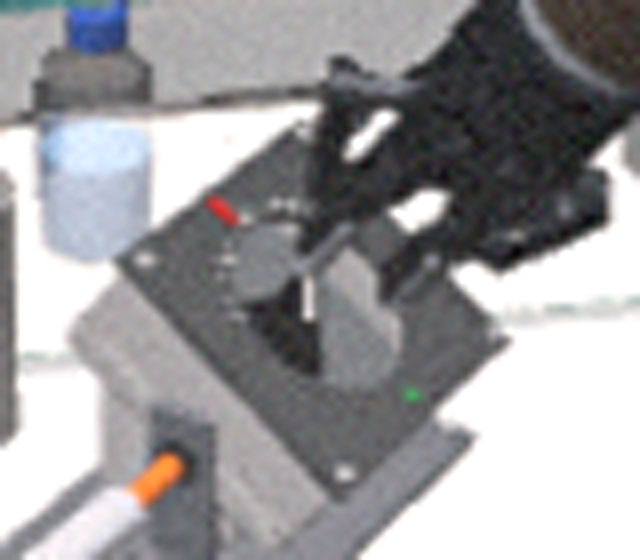

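View pics/t9.png

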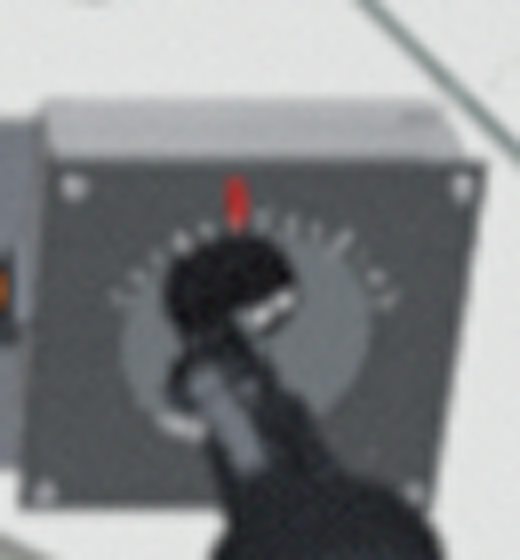

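The fingers are lined up, one on each side of the bar. Carrying on straight would take joint 5 past -0.16, so I'll tilt 0.1 rad towards vertical while going in.

```bash
python3 -m creep '[[[0,-1,0],[0,0.04,0],-0.25],[[2,-2,-3],[0,0.08,0],-0.25],[[5,-2,-7],[0,0.1,0],-0.25],[[9,-2,-13],[0,0.1,0],-0.25],[[12,-2,-17],[0,0.1,0],-0.25],[[15,-2,-21],[0,0.1,0],-0.25],[[17,-2,-24],[0,0.1,0],-0.25],[[17,-2,-24],[0,0.1,0],-0.25]]'
python3 look.py 10 | grep -v "turned\|^[0-9]"
```

```text
clock: 14.08
position: [563.3, -193.5, 101.4]
ee_rot: [0.041, -0.599, 0.703, -0.382]
contact_force: [0.1, -0.5, -0.0]
gripper_width: 31.7
N [-0.57351359 -0.00849029  0.81915204] joints [-0.09  0.32 -0.51 -0.23 -0.24  0.93] [ 563.28450737 -193.50619926  101.39255429]
tool y vs -N 5.840454506179718 jaw ang in plane -2.52567654511702 w 31.668747967179016 [ 0.1421695  -0.5309922  -0.02467451] [-0.05459811  0.99319645  0.00809101]
TCP rel opening: upslope -0.3 left -0.3 out -8.5
```

View pics/s10.png

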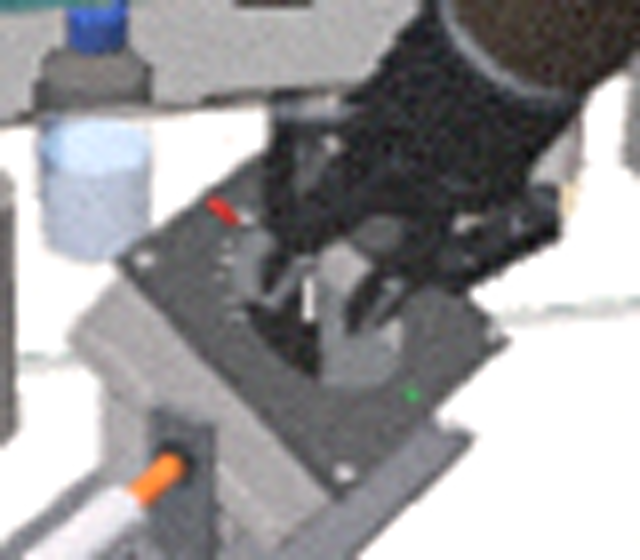

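View pics/t10.png

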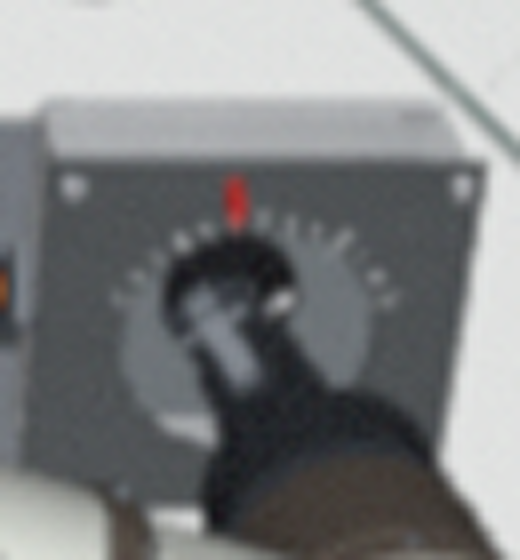

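The fingers are entering the opening well clear of the rim and the tab. The turn will swing them away from the tab, from 0.62 to 1.7 rad. I'll go the remaining 19 mm deeper.

```bash
python3 -m creep '[[[2,0,-3],[0,0,0],-0.25],[[4,0,-6],[0,0,0],-0.25],[[6,0,-9],[0,0,0],-0.25],[[8,0,-12],[0,0,0],-0.25],[[10,0,-14],[0,0,0],-0.25],[[11,0,-16],[0,0,0],-0.25],[[11,0,-16],[0,0,0],-0.25]]'
python3 look.py 11 | grep -v "turned\|^[0-9]"
```

```text
clock: 14.77
position: [574.5, -193.5, 85.7]
ee_rot: [0.041, -0.598, 0.703, -0.382]
contact_force: [0.3, 0.7, -0.6]
gripper_width: 32.0
N [-0.57351359 -0.00849029  0.81915204] joints [-0.09  0.36 -0.49 -0.25 -0.22  0.95] [ 574.48120854 -193.46793084   85.71084081]
tool y vs -N 5.822592230524617 jaw ang in plane -2.525218802654152 w 32.00852044633976 [ 0.25116662  0.67349703 -0.5833959 ] [-0.00580163  0.95767865 -0.0395705 ]
TCP rel opening: upslope -0.2 left -0.4 out -27.8
```

View pics/s11.png

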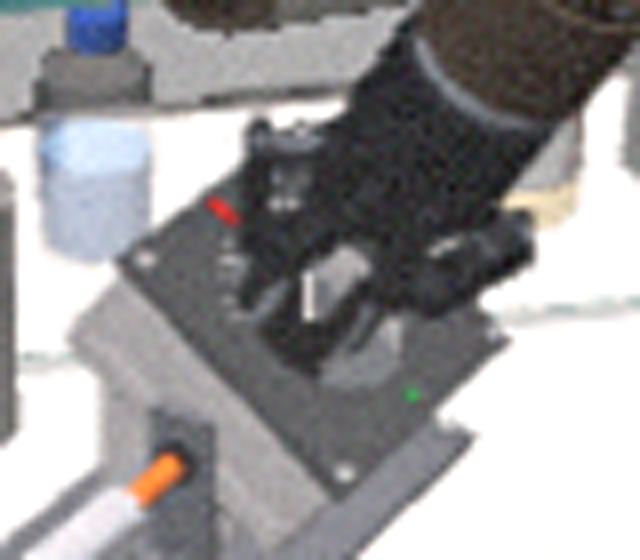

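The fingers straddle the bar 28 mm deep, with no contact force. Closing on it.

```bash
python3 -m creep '[[[0,0,0],[0,0,0],-1],[[0,0,0],[0,0,0],-1],[[0,0,0],[0,0,0],-1],[[0,0,0],[0,0,0],-1],[[0,0,0],[0,0,0],-1],[[0,0,0],[0,0,0],-1]]'
python3 look.py 12 | grep -v "turned\|^[0-9]"
```

```text
clock: 15.37
position: [573.1, -193.9, 86.0]
ee_rot: [0.042, -0.599, 0.703, -0.381]
contact_force: [-4.3, -2.6, 2.1]
gripper_width: 12.8
N [-0.57351359 -0.00849029  0.81915204] joints [-0.09  0.36 -0.5  -0.25 -0.22  0.95] [ 573.08000973 -193.87260731   85.99279504]
tool y vs -N 5.875701674818111 jaw ang in plane -2.525806885207433 w 12.83775468091791 [-4.3207086  -2.55765776  2.13419038] [-0.52478562  1.51947905 -0.19349615]
TCP rel opening: upslope -1.2 left -0.8 out -26.8
```

View pics/s12.png

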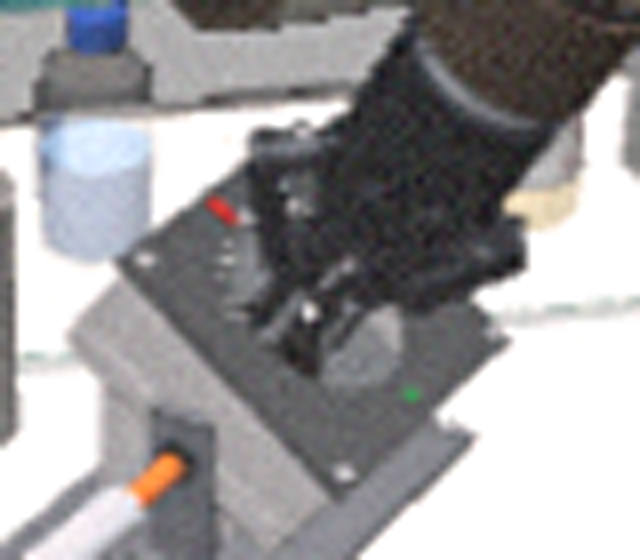

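The bar is gripped at 12.8 mm with light forces. Before turning I'll recheck the tab angle with a plate homography for each view.

```bash
python3 - <<'E'
from fit import *
pc=np.float32([[68,73],[68,-73],[-68,-73],[-68,73]])
for n,pts,roi,bl in(("top",[T5(q) for q in((62,103),(606,103),(543,537),(26,537))],(400,140,430,165),[T5((287,502))]),("scene",[S4(q) for q in((3,225),(226,46),(490,325),(268,522))],(330,148,345,165),[S4((366,392))])):
    im,_=load(n,0);H=cv2.getPerspectiveTransform(np.float32(pts),pc)
    r=im.astype(int);red=np.clip(r[...,0]-np.maximum(r[...,1],r[...,2])-25,0,None).astype(float)
    k=np.zeros_like(red);k[roi[1]:roi[3],roi[0]:roi[2]]=1;red*=k
    v,u=np.mgrid[:400,:640];c=np.array([(u*red).sum(),(v*red).sum()])/red.sum()
    # shift for tab centre 2mm above plate
    p=np.load("fit.npy"); dz=proj(n,W(p,pl(58,9,43)))[0]-proj(n,W(p,pl(58,9,41)))[0]
    for nm,q in(("tab",c-dz),("green",bl[0])):
        x,y=cv2.perspectiveTransform(np.float32([[q]]),H)[0,0];print(n,nm,c,x,y,np.hypot(x,y),np.arctan2(y,x))
E
python3 - <<'E'
from bench import arm
from scipy.spatial.transform import Rotation as Ro
s=arm.read_state();print(Ro.from_quat(s['ee_rot']).as_matrix()[:,1]*-1)
E
```

```text
top tab [414.09879518 149.69156627] 54.517143 9.343917 55.31209 0.1697448
top green [414.09879518 149.69156627] -56.507877 0.41955265 56.509434 3.1341681
scene tab [337.29936306 155.79617834] 57.22459 7.993462 57.780178 0.13878778
scene green [337.29936306 155.79617834] -57.184326 -4.429572 57.35563 -3.0642858
[-0.48665862 -0.00762849  0.87355892]
```

```bash
python3 -m creep '[[[0,0,0],[-0.045,-0.001,0.081],-1],[[0,0,0],[-0.09,-0.001,0.161],-1],[[0,0,0],[-0.135,-0.002,0.242],-1],[[0,0,0],[-0.18,-0.003,0.323],-1],[[0,0,0],[-0.225,-0.004,0.404],-1],[[0,0,0],[-0.27,-0.004,0.485],-1],[[0,0,0],[-0.315,-0.005,0.565],-1],[[0,0,0],[-0.36,-0.006,0.646],-1],[[0,0,0],[-0.405,-0.006,0.727],-1],[[0,0,0],[-0.45,-0.007,0.808],-1],[[0,0,0],[-0.495,-0.008,0.889],-1],[[0,0,0],[-0.542,-0.008,0.974],-1]]'
python3 -m creep '[[[0,0,0],[0,0,0],-1],[[0,0,0],[0,0,0],-1]]'
python3 look.py 13 | grep -v "turned\|^[0-9]"
```

```text
clock: 16.47
position: [573.1, -194.0, 86.1]
ee_rot: [-0.408, 0.306, -0.573, 0.641]
contact_force: [-1.2, 1.8, -7.8]
gripper_width: 12.3
clock: 16.63
position: [573.1, -193.9, 86.0]
ee_rot: [-0.407, 0.308, -0.574, 0.64]
contact_force: [-5.4, -2.1, 1.4]
gripper_width: 12.7
N [-0.57351359 -0.00849029  0.81915204] joints [-0.1   0.36 -0.49 -0.25 -0.22  2.07] [ 573.11422989 -193.87803341   85.99463043]
tool y vs -N 5.962515311551283 jaw ang in plane -1.4163196100468916 w 12.673509401992375 [-5.38880705 -2.06988487  1.43809629] [-0.99239737  1.67659863 -0.59854803]
TCP rel opening: upslope -1.1 left -0.8 out -26.8
```

View pics/s13.png

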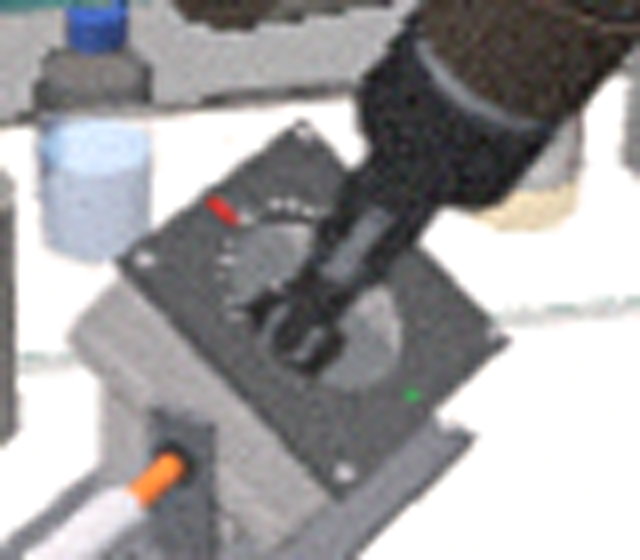

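The jaws now imply the knob is at 0.154 rad, and the tab hasn't moved. I'll open and withdraw along the axis to check.

```bash
python3 -m creep '[[[0,0,0],[0,0,0],-0.25],[[0,0,0],[0,0,0],-0.25],[[0,0,0],[0,0,0],-0.25],[[0,0,0],[0,0,0],-0.25],[[0,0,0],[0,0,0],-0.25],[[-3,0,5],[0,0,0],-0.25],[[-7,0,10],[0,0,0],-0.25],[[-14,0,20],[0,0,0],-0.25],[[-21,0,30],[0,0,0],-0.25],[[-29,0,42],[0,0,0],-0.25],[[-38,0,54],[0,0,0],-0.25],[[-48,0,68],[0,0,0],-0.25]]'
python3 -m creep '[[[-20,0,28],[0,0,0],-0.25],[[-45,0,45],[0,0,0],-0.25],[[-75,0,55],[0,0,0],-0.25],[[-105,0,60],[0,0,0],-0.25],[[-120,0,60],[0,0,0],-0.25],[[-120,0,60],[0,0,0],-0.25]]'
python3 look.py 14 | grep -v "turned\|^[0-9]"
```

```text
clock: 17.73
position: [525.5, -193.4, 155.0]
ee_rot: [-0.407, 0.306, -0.574, 0.641]
contact_force: [-0.7, -1.1, 0.5]
gripper_width: 31.8
clock: 18.23
position: [403.1, -193.3, 215.2]
ee_rot: [-0.406, 0.306, -0.575, 0.641]
contact_force: [-0.2, -0.0, -0.3]
gripper_width: 31.8
N [-0.57351359 -0.00849029  0.81915204] joints [-0.14 -0.11 -0.67 -0.16 -0.51  2.01] [ 403.08076774 -193.2932817   215.15508549]
tool y vs -N 5.767058862614883 jaw ang in plane -1.4153270807438758 w 31.751172701375395 [-0.20178082 -0.00735113 -0.33778663] [-0.07234242  0.98654807  0.01208579]
TCP rel opening: upslope -66.3 left 2.3 out 176.5
```

View pics/s14.png

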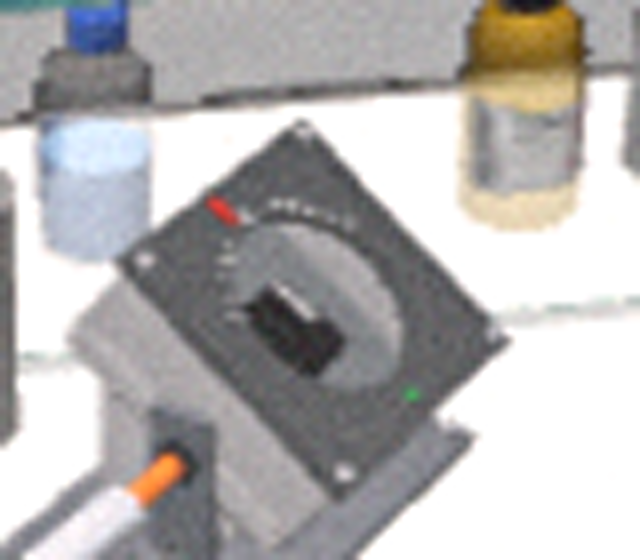

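View pics/t14.png

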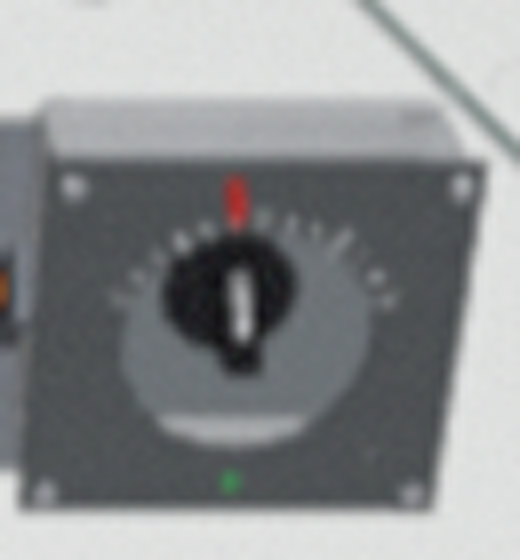

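The white line in the top view (t14 (242,338) to (238,270)) runs towards the tab at (236,180)–(240,228). I'll compute the angles.

```bash
python3 - <<'E'
from fit import *
p=np.load("fit.npy");Rz=Ro.from_euler('z',p[2]).as_matrix()
def hit(n,uv,h):
    K,E=P(n);R=E[:3,:3];o=-R.T@E[:3,3];b=p[8:10] if n=="scene" else p[10:12]
    d=R.T@np.linalg.solve(K,[uv[0]-b[0],uv[1]-b[1],1]);N=Rz@nz;C=W(p,pl(0,0,h));X=o+N@(C-o)/(N@d)*d-C
    return np.array([X@(Rz@nx),X@(Rz@ny)])
def cen(n,off,roi,kind,s=14):
    im,_=load(n,s);x0,y0,x1,y1=roi;g=im[y0:y1,x0:x1].astype(float)
    w=g.min(2) if kind=="w" else np.clip(g[...,0]-g[...,1:].max(2)-15,0,None)
    if kind=="w": w=np.clip(w-70,0,None)
    v,u=np.mgrid[y0:y1,x0:x1]; return w,u,v
for n,off,L,T in(("top",(385,125),((242,338),(238,270)),((240,228),(236,180))),("scene",(310,130),((312,315),(280,288)),((237,223),(211,203)))):
    a,b=[hit(n,cp(q,off,8),30) for q in L]; c,d=[hit(n,cp(q,off,8),43) for q in T]
    print(n,"line",a,b,"dir",np.arctan2(*(b-a)[::-1]),"outer-end ang",np.arctan2(*b[::-1]),"| tab",c,d,np.arctan2(*((c+d)/2)[::-1]))
    roi=[int(min(off[0]+q[0]/8 for q in L))-1,int(min(off[1]+q[1]/8 for q in L))-1,int(max(off[0]+q[0]/8 for q in L))+2,int(max(off[1]+q[1]/8 for q in L))+2]
    w,u,v=cen(n,off,roi,"w"); pts=np.array([hit(n,(x,y),30) for x,y in zip(u.ravel(),v.ravel())]);ww=w.ravel()
    m=(pts*ww[:,None]).sum(0)/ww.sum();cv=np.cov(pts.T,aweights=ww);e=np.linalg.eigh(cv)[1][:,1];e*=np.sign(e[0]);print("  wt centroid",m,"pca",np.arctan2(e[1],e[0]),ww.max())
E
python3 rod.py 15 | grep rod
```

```text
top line [-5.60757737 -0.35582373] [20.94293622  3.978303  ] dir 0.16181354857769212 outer-end ang 0.18772254888545925 | tab [43.74071875  8.02000862] [61.64973251 11.34796377] 0.18174559709400728
  wt centroid [5.58199047 0.97711827] pca 0.16989812329205925 41.0
scene line [-0.72041438 -3.83507621] [16.94726131 -0.66027744] dir 0.1777978116151965 outer-end ang -0.038941021051036626 | tab [48.72375176  5.71708077] [62.22933328  9.10750922] 0.13282466967476425
  wt centroid [ 8.10906564 -6.17251787] pca 1.0045345530711145 52.0
rod px slope -0.008784965034964731 u range 316 384
rod yaw 0.028672863344889978 end y -112.76551773800648 x at mouth y 577.1780503940722
tube slope 0.022565325190814244 tube v at 343 160.21342328902108 rod v at 343 160.8637237762237
```

View pics/s15.png

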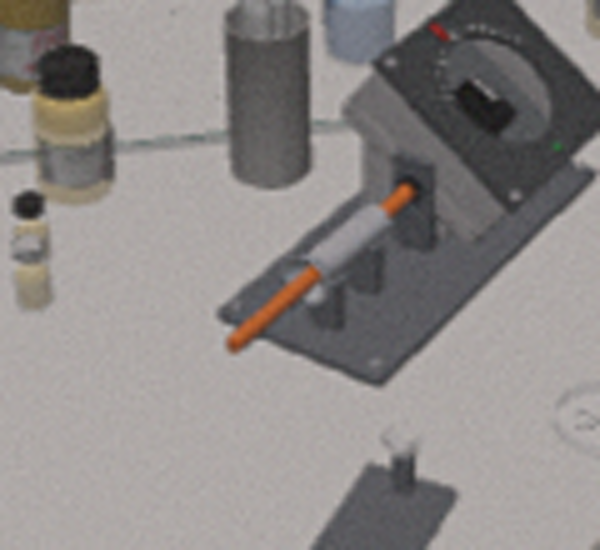

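```bash
python3 - <<'E'
from fit import *
p=np.load("fit.npy")
print("expected far end", proj("top",W(p,[p[6],p[7]-122+200,59]))[0]+p[10:12], "stop",proj("top",W(p,[p[6],p[7]-122,59]))[0]+p[10:12])
for n in("top","scene"):
    im,_=load(n,15); 
    if n=="top":
        g=im[158:164,308:324].astype(int); print((g[...,0]-g[...,2]).mean(0))
        crop(im,"t15b",300,145,395,175,8)
    print(proj(n,W(p,[p[6],p[7]-122,59]))[0]+(p[8:10] if n=="scene" else p[10:12]))
im,_=load("scene",15); crop(im,"s15b",310,170,350,210,14)
E
```

```text
expected far end [314.94432087 160.55148802] stop [385.05048148 160.88736037]
[-0.33333333 -0.33333333 -0.5        -0.5         0.         -1.16666667
  5.16666667 34.66666667 53.83333333 54.33333333 54.33333333 54.16666667
 54.16666667 54.         54.66666667 55.33333333]
[385.05048148 160.88736037]
[331.52387441 188.16036011]
```

View pics/t15b.png

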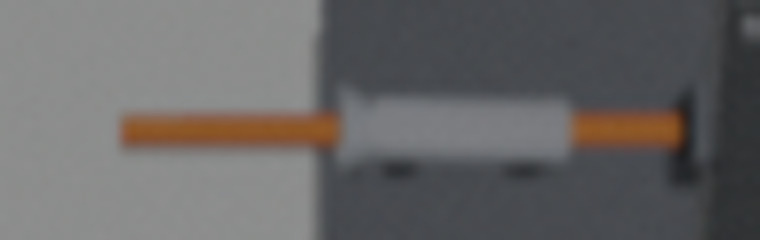

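View pics/s15b.png

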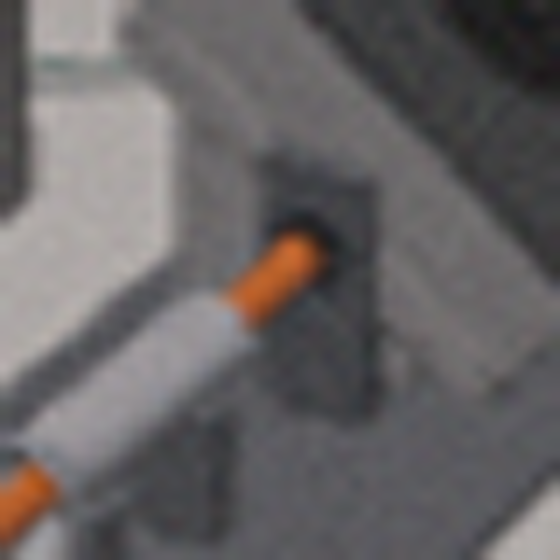

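The rod's far end is at u≈314.8, where 314.9 was expected, and its tip touches the stop at t15b (683,130). The arm is clear of everything, so I'm handing in.

```bash
python3 -c "
from bench import arm;s=arm.read_state();print(s['clock'],s['contact_force'],abs(s['joint_vel']).max());print(arm.job_done())"
```

```text
18.4333 [0.35400814 0.42060709 0.09386588] 0.02149270349972689
the job is handed in; nothing more can be done
None
```

I loaded the rod through the guide tube and released it against the stop, then turned the knob from about -0.955 rad to about 0.16 rad to match the red tab. The job was handed in at 18.4 s. No verdict was reported, so the checks below are my own.

- **Rod:** the push met firm contact, up to 14 N, where the fitted stop position predicted it. After release, the rod's far end is within about 0.5 mm of its expected place in the top view. Its measured yaw is 0.029 rad against the fitted tube's 0.015 rad; a second, rougher reading of the tube gave about -0.003.
- **Knob:** the line reads 0.16–0.17 rad in the top view, about 0.18 in the scene view, and 0.154 from the jaws before I opened them. The tab reads 0.17–0.18 in the top view and 0.13–0.14 in the scene view. The difference is about 0.02 rad or less in the top view and about 0.045 in the scene view, both inside the 0.09 limit.
- **Checks that failed:**
  - An automatic fit of the line direction in the scene image gave 1.0 rad. I ignored it because it was mostly background pixels.
  - The direction of the scene-view line was usable, but its position read about 3–4 mm off the knob axis.
- **Surroundings:** the tab looked unmoved in the images. No unexpected contact forces showed up, and the arm finished well clear of everything. I planned the route around the weight, beaker and dish but did not measure them again at the end.

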